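# Heft the counterweights and case the heavy one

### The arm

A 7-joint arm with a two-finger parallel gripper is mounted at the origin on the work surface. World frame = base frame: x ahead of the robot, y to its left, z up, the work surface at z = 0. Lengths are in mm, angles in rad, forces in N, time in s.
With the tool pointing down it reaches from about 375 to 925 mm from the base axis. Payload 3.1 kg.
Tool frame: the origin (TCP) lies at the centre of the arm's flange, where the gripper is bolted on; the fingertips stand 173 mm ahead of it and the grasp point (between the pads) lies 155 mm ahead of it; z points along the fingers, y is the line along which they close (so a half turn about z gives the same grasp; the last joint's range is limited). The gripper opens to 85 mm and grips with 20 to 120 N. Pads are 22 mm wide; open, the fingers measure 114 mm over their backs; the gripper's body (76 mm by 85 mm) begins 54 mm behind the grasp point. The pads swing forward as they close: fully open they stand 13 mm farther back than shut.
Start: joints at [-1.219, 0.383, 0.044, 1.598, -0.018, 1.161, -0.05], TCP at [282.594, 585.361, 404.669] pointing down, gripper open.
Joint ranges: [-2.61, 2.61], [-0.41, 2.15], [-1.48, 1.57], [0, 2.5], [-1.57, 4.71], [0.05, 1.97], [-2.85, 2.85]. Speed limits (rad/s): [2.79, 2.79, 3.14, 3.14, 3.14, 3.14, 3.14].

### API

Orientations are given as a unit quaternion [w, x, y, z].
In Python, from workcell import arm gives the robot as it stands.
- The arm moves only by the tool arm_command, never from a script. Its argument "rows" is a list that holds one entry, the list of rows, each a list of 7 numbers: the turn, a rotation vector about the tool's x, y, z scaled (see below), then the shift along the tool's x, y, z scaled (see below), then the opening, from 0 (shut) to 1 (fully open). A call has 1 to 12 rows; each row is the pose to reach, as a shift and turn from the pose commanded when the call began, along the tool's axes at that moment, turning the shorter way round; what a row does not reach only later rows make up. The controller multiplies each number of a shift by 1 m and each number of a turn by 2 pi rad. A row lasts 1/12 s, in which the tool goes at most 41.7 mm and 7.16 degrees, less where a joint would pass 70% of its speed; a pose out of reach is approached as far as the arm can. A call with a number of a shift or a turn outside -1 to 1 is refused whole. A call with a gripper value outside its range is refused whole. The fingers move at their own pace and stop on an object; "grip_force" is the grip in N (left out, the last holds). Time passes only in rows, so rows that repeat a pose let the fingers close. It gives the time, the measured TCP pose, the force, the opening and the grip force at its end, in the units of the state.
- arm.state(): the state, without advancing time (a new reading comes with each control period).
- arm.snapshot(name): name is "side" or "top" or "wrist"; returns a dict with "img" (420x560x3 uint8, red, green, blue), "depth" (420x560 float32, mm along the optical axis (not along the pixel's ray), 0 where there is no reading), "camera_matrix" (3x3 intrinsics, pixels), "extrinsics" (4x4, takes a point from camera to world coordinates). Camera axes: x right, y up, looking along -z (the intrinsics and any distortion apply to the point x, -y, -z); pixel columns grow to the right and rows downward; lengths in mm; the calibration is good to about 2 mm. A picture is of the moment at which its call begins.
- arm.finish_job(): hands the job in; it is judged then, once.
The state is a dict: "t": time; "joint_pos": joint angles; "qvel": joint speeds; "joint_efforts": joint torques, N m; "tool_pos": TCP position; "orientation": TCP orientation; "wrist_force": force on the tool from outside, world axes, zero at the start; "torque": the same for the moment, N m; "gripper_width": finger opening in mm; "grip_force": force on a finger pad.
Only numpy, scipy, OpenCV 4.12 (cv2) and the standard library are available. Lean on these libraries where they do the work, as an engineer would, in place of code of your own. Each camera call takes 0.05 s, during which the arm holds its last target. There are 200 camera calls.

### The job

Three tonearm counterweights on the cart look exactly alike, but one has a tungsten core and is more than twice as heavy as the others: find it by lifting and feeling the weight, stand it on the green pad in the walnut case and shut the lid fully without slamming it. Set weights down gently instead of dropping them, leave the two light ones standing upright on the cart top, and do not shift or knock over the eyepiece, the heater housing or the stylus rack standing close beside them.

Things in the scene. Friction and masses are not known exactly. Their poses are not given: they have to be found in the camera images.
- weight_a: Upright aluminium counterweight, a plain cylinder 44 mm across and 36 mm high with a thin dark band and a small black dot on top; loose, rigid, closed. Origin: centre of its underside, z up; its yaw has no visible meaning. The three are identical to look at; which of them has the heavy core changes from start to start. A light one weighs about 0.16 kg in all, the heavy one 0.39 to 0.47 kg.
- weight_b: Upright aluminium counterweight, a plain cylinder 44 mm across and 36 mm high with a thin dark band and a small black dot on top; loose, rigid, closed. Origin: centre of its underside, z up; its yaw has no visible meaning. The three are identical to look at; which of them has the heavy core changes from start to start. A light one weighs about 0.16 kg in all, the heavy one 0.39 to 0.47 kg.
- weight_c: Upright aluminium counterweight, a plain cylinder 44 mm across and 36 mm high with a thin dark band and a small black dot on top; loose, rigid, closed. Origin: centre of its underside, z up; its yaw has no visible meaning. The three are identical to look at; which of them has the heavy core changes from start to start. A light one weighs about 0.16 kg in all, the heavy one 0.39 to 0.47 kg.
- case: Walnut case fixed on the cart, 140 mm (its x) by 200 mm (its y), rim 55 mm high, walls 7 mm. Origin: centre of underside; x points from its front to the hinge side, y along the hinge. A 7 mm rim-high wall along x at its middle splits it into two bays, each 126 mm (x) by about 90 mm (y): the -y bay holds the green pad, the +y bay is filled 26 mm deep with dark foam.
- pad: Green pad lying on the floor of the -y bay of the case, 122 mm (case x) by 86 mm (case y), 4 mm thick. Origin: centre of its underside, 7 mm above the cart top, so its upper face is 11 mm above the cart top and 44 mm below the rim. Axes as the case.
- lid (a joint): Hinge angle of the walnut, brass-cornered lid in rad: 0 = shut on the rim (lid level), about 1.57 = standing upright on the hinge side, 1.9 = end stop, leaning back away from the bays. It starts wide open. A stiff hinge holds the lid wherever it is left; push it shut: about 2 N near its free edge turns it.
- lid_hinge (a point): Middle of the hinge line, along the upper edge of the case's +x side on the underside of the lid. From here the lid reaches 140 mm to its free edge and 100 mm either way along the case y; it is 8 mm thick.
- lid_handle (a point): Outer end of a brass knob on the outer face of the lid (the upper face when shut), 110 mm from the hinge line, in the middle; the knob is about 30 mm across at most and stands 35 mm off the face.
- eyepiece: Chrome microscope eyepiece standing upright, round, 30 mm across at most and 56 mm high, loose; origin: centre of its underside. Stands close to weight_a. Must be left alone.
- heater: Black finned heater coil housing, 33.5 mm square and 38 mm high with a copper stud of 14 mm diameter and 6 mm height on top, loose; origin: centre of its underside. Stands close to weight_b. Must be left alone.
- stylus_rack: Small wooden block, 26 mm (its x) by 62 mm (its y) by 18 mm high, with three clear tubes holding styli upright in a row along its y, 15 mm across, tops with brass caps 58 mm above the cart; one loose piece; origin: centre of its underside. Stands close to weight_c. Must be left alone.
Mind the look-alikes: they are no part of the job. What is shaped like the weight_b but blue is not meant.

How it is judged:
By the outcome, as a careful person would: the job done as asked, in the order asked, and still so for the second after the job is handed in, with the robot touching nothing.
It also fails if it takes over 72 s, if anything falls off the work surface, if the arm or the gripper's body presses on something with over 40 N, if the wrist force passes 120 N, or if a joint passes its speed limit or range.

## Working session

There is one attempt and no reset: what is moved stays moved. The work goes in short steps, Python scripts to look and compute and a tool call to move; the robot and the scene stay as the last step left them, time stands still between calls to the robot, and variables do not carry over. Pictures are saved under pics/ and viewed, at most 10 in all, crops included, and the job is handed in when it is done.

Besides the shell and the picture viewer there is one more tool, called as name([rows], argument=value, ...), one row to a line, values as JSON. arm_command: Moves the arm, as the interface text tells. Shifts and turns lie within -1 to 1; 1 stands for 1 m of shift or 2 pi rad of turn. Its arguments: {"type":"object","properties":{"rows":{"type":"array","items":{"type":"array","items":{"type":"array","items":{"type":"number"}}}},"grip_force":{"type":"number"}},"required":["rows"]}

```bash
mkdir -p pics; ls; python3 - <<'E'
from workcell import arm
import cv2,numpy as np
s=arm.state();print({k:np.round(v,3).tolist() for k,v in s.items()})
for n in("side","top"):
    d=arm.snapshot(n);cv2.imwrite(f"pics/{n}0.png",d["img"][...,::-1]);np.savez(f"{n}0.npz",**d)
    print(n,d["camera_matrix"].round(1).tolist(),d["extrinsics"].round(3).tolist())
E
```

```text
pics
{'t': 0.0, 'joint_pos': [-1.219, 0.384, 0.044, 1.6, -0.018, 1.161, -0.05], 'qvel': [0.001, 0.001, 0.002, -0.0, 0.003, -0.001, -0.001], 'joint_efforts': [-0.0, -43.346, 1.024, -24.951, 0.011, 0.011, -0.0], 'tool_pos': [282.398, 584.907, 403.287], 'orientation': [-0.0, 0.223, 0.975, -0.001], 'wrist_force': [-0.659, -0.264, -0.172], 'torque': [-0.073, -0.047, 0.014], 'grip_force': 0.0, 'gripper_width': 85.552}
side [[513.8, 0.0, 278.8], [0.0, 513.8, 212.1], [0.0, 0.0, 1.0]] [[0.698, 0.382, -0.605, -77.0], [-0.716, 0.365, -0.595, -657.413], [-0.007, 0.849, 0.529, 638.359], [0.0, 0.0, 0.0, 1.0]]
top [[466.0, 0.0, 276.0], [0.0, 466.0, 209.4], [0.0, 0.0, 1.0]] [[0.002, 0.992, -0.124, 404.066], [-1.0, 0.001, -0.011, -40.874], [-0.011, 0.124, 0.992, 1194.43], [0.0, 0.0, 0.0, 1.0]]
```

View pics/top0.png

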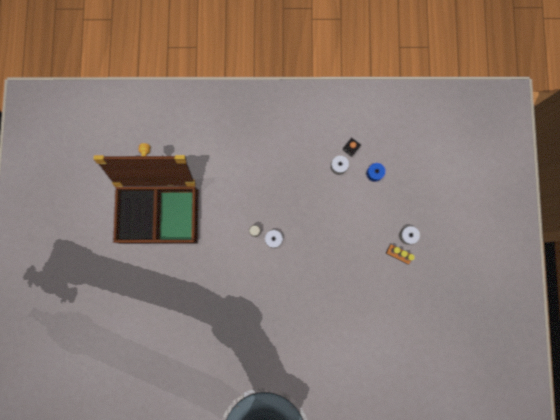

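View pics/side0.png

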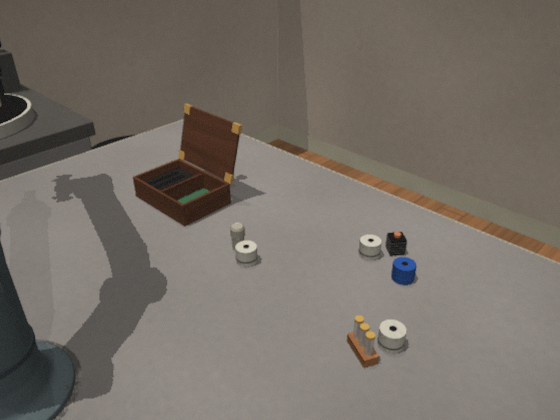

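The top view shows the weights at (274,239), (340,164) and (411,235). The eyepiece is at (255,231), the heater at (352,147), the rack at (401,254) and the blue decoy at (376,172). The case centre is near (156,214) with its green bay at (177,215), and the lid is open toward +x. The side view agrees: weights at (246,251), (370,245) and (392,334).

```bash
cat > h.py <<'E'
import numpy as np,cv2
def ray(d,u,v,z):
    K=d["camera_matrix"];E=d["extrinsics"]
    r=E[:3,:3]@np.array([(u-K[0,2])/K[0,0],-(v-K[1,2])/K[1,1],-1.]);o=E[:3,3]
    return (o+r*(z-o[2])/r[2])[:2]
def pt(d,u,v):
    K=d["camera_matrix"];E=d["extrinsics"];z=d["depth"][int(v),int(u)]
    return E[:3,:3]@(z*np.array([(u-K[0,2])/K[0,0],-(v-K[1,2])/K[1,1],-1.]))+E[:3,3]
def blobs(mask,mn=5):
    n,l,s,c=cv2.connectedComponentsWithStats(mask.astype(np.uint8))
    return [(c[i].round(1).tolist(),int(s[i,4]),s[i,:4].tolist(),l==i) for i in range(1,n) if s[i,4]>=mn]
E
python3 - <<'E'
from h import *
t=np.load("top0.npz");s=np.load("side0.npz")
for n,d,pts in(("top",t,[(274,239),(340,164),(411,235)]),("side",s,[(246,245),(370,241),(392,328)])):
    g=d["img"].astype(int).max(2)
    for u,v in pts:
        W=9;c=g[v-W:v+W+1,u-W:u+W+1]
        # dark dot
        yy,xx=np.mgrid[-W:W+1,-W:W+1]; w=np.clip(110-c,0,None)*(np.hypot(xx,yy)<5)
        du,dv=u+(w*xx).sum()/w.sum(),v+(w*yy).sum()/w.sum()
        # white disc
        m=blobs((c>190),20);m=max(m,key=lambda b:b[1]) if m else None
        print(n,round(du,1),round(dv,1),ray(d,du,dv,36).round(1),"white",m and (m[0],m[1],m[2], ray(d,u-W+m[2][0]+(m[2][2]-1)/2,v-W+m[2][1]+(m[2][3]-1)/2,36).round(1)))
hsv=cv2.cvtColor(t["img"],cv2.COLOR_RGB2HSV)
for b in blobs((hsv[...,0]>50)&(hsv[...,0]<90)&(hsv[...,1]>100)&(hsv[...,2]>60),50):
    r=cv2.minAreaRect(np.argwhere(b[3])[:,::-1].astype(np.float32));print("green",b[:3],r,ray(t,*r[0],11).round(1))
    print([ray(t,*p,11).round(1).tolist() for p in cv2.boxPoints(r)])
for n,u,v,z in(("eye",255,231,56),("heat",352,145,44),("r1",397,251,58),("r2",404,254,58),("r3",411,257,58),("knob",145,149,60),("caseFL",115,242,55),("caseFR",197,242,55),("caseBR",195,187,55),("caseBL",118,187,55),("lidTL",98,159,0),("lidTR",184,159,0)):
    print(n,ray(t,u,v,z).round(1),"depthpt",pt(t,u,v).round(1))
E
```

```text
top 273.1 238.2 [476.3 -20.8] white ([8.1, 8.3], 172, [1, 1, 16, 16], array([475.5, -21.7]))
top 339.8 163.3 [ 666.2 -189.2] white ([9.0, 8.3], 159, [2, 1, 15, 16], array([ 665.7, -189.6]))
top 410.7 234.6 [ 485.7 -362.1] white ([8.8, 8.5], 169, [1, 1, 16, 16], array([ 486. , -361.6]))
side 245.8 245.9 [474.5 -20.9] white ([8.9, 10.2], 152, [0, 5, 19, 12], array([473.5, -22.7]))
side 370.4 239.7 [ 665.  -188.4] white ([9.3, 8.0], 145, [0, 3, 19, 11], array([ 663.5, -188.4]))
side 392.6 328.1 [ 484.9 -361.6] white ([9.0, 9.5], 252, [0, 1, 19, 18], array([ 483.4, -361.5]))
green ([175.9, 215.7], 1080, [161, 194, 30, 45]) ((175.6031951904297, 215.61085510253906), (28.731679916381836, 44.221805572509766), 2.0454084873199463) [535.3 229.6]
[[479.9, 266.7], [593.9, 266.4], [591.2, 192.2], [477.4, 193.3]]
eye [492.6  23.3] depthpt [492.8  23.5  53.4]
heat [ 711.6 -219.5] depthpt [ 711.1 -219.2   46. ]
r1 [ 444.4 -321.5] depthpt [ 444.2 -320.6   61.8]
r2 [ 437.2 -338.2] depthpt [ 437.1 -337.5   60.8]
r3 [ 430.  -354.9] depthpt [ 429.9 -354.1   61. ]
knob [697.4 300.1] depthpt [670.8 269.1 162.9]
caseFL [465.1 366.7] depthpt [465.1 366.6  55.3]
caseFR [465.5 165.2] depthpt [467.7 172.7  13.6]
caseBR [601.9 173.4] depthpt [602.1 173.5  54.2]
caseBL [601.9 365.4] depthpt [601.7 365.1  55.7]
lidTL [686.  441.1] depthpt [640.  362.4 195.1]
lidTR [686.  214.4] depthpt [640.6 173.3 192.2]
```

```bash
cat > go.py <<'E'
# usage: go.py x y z yawdeg(of tool y axis) : prints rotvec/2pi and shift in m in the present tool axes
import sys,numpy as np
from scipy.spatial.transform import Rotation as R
from workcell import arm
s=arm.state();q=s["orientation"];Rc=R.from_quat([q[1],q[2],q[3],q[0]])
def tgt(yaw):
    a=np.radians(yaw);y=np.array([np.cos(a),np.sin(a),0]);z=np.array([0,0,-1.]);return R.from_matrix(np.c_[np.cross(y,z),y,z])
ty=Rc.as_matrix()[:,1]
print("t",round(s["t"],2),"pos",s["tool_pos"].round(1) if hasattr(s["tool_pos"],"round") else np.round(s["tool_pos"],1),"yaw",round(np.degrees(np.arctan2(ty[1],ty[0])),1),"j7",round(s["joint_pos"][6],2),"F",np.round(s["wrist_force"],2),"w",round(s["gripper_width"],1))
a=list(map(float,sys.argv[1:]))
for i in range(0,len(a),4):
    x,y,z,yaw=a[i:i+4]
    print((Rc.inv()*tgt(yaw)).as_rotvec().round(4)/(2*np.pi),(Rc.inv().apply(np.array([x,y,z])-s["tool_pos"])/1000).round(4))
E
python3 go.py 475.5 -21 330 -21 475.5 -21 176 -21
```

```text
t 0.1 pos [282.4 585.  403.4] yaw 64.2 j7 -0.05 F [ 0.06  1.12 -0.42] w 85.7
[-0.00030239  0.00030239  0.23675889] [-0.4373 -0.4616  0.0746]
[-0.00030239  0.00030239  0.23675889] [-0.4373 -0.4612  0.2286]
```

arm_command([
  [[0,0,0.2368,-0.437,-0.461,0.073,0.8],[0,0,0.2368,-0.437,-0.461,0.073,0.8],[0,0,0.2368,-0.437,-0.461,0.073,0.8],[0,0,0.2368,-0.437,-0.461,0.073,0.8],[0,0,0.2368,-0.437,-0.461,0.073,0.8],[0,0,0.2368,-0.437,-0.461,0.073,0.8],[0,0,0.2368,-0.437,-0.461,0.073,0.8],[0,0,0.2368,-0.437,-0.461,0.073,0.8],[0,0,0.2368,-0.437,-0.461,0.073,0.8],[0,0,0.2368,-0.437,-0.461,0.073,0.8],[0,0,0.2368,-0.437,-0.461,0.073,0.8],[0,0,0.2368,-0.437,-0.461,0.073,0.8]],
], grip_force=25)

```text
t: 1.1
tool_pos: [433.4, 110.0, 347.2]
orientation: [-0.0, 0.826, 0.564, 0.0]
wrist_force: [0.5, -0.2, -0.5]
gripper_width: 68.5
grip_force: 0.0
```

```bash
python3 go.py 475.5 -21 330 -21 475.5 -21 176 -21
```

```text
t 1.1 pos [433.4 110.  347.2] yaw -21.3 j7 -0.68 F [ 0.53 -0.24 -0.5 ] w 68.5
[-6.36619772e-05 -4.77464829e-05 -9.54929659e-04] [-0.1067  0.0869  0.0172]
[-6.36619772e-05 -4.77464829e-05 -9.54929659e-04] [-0.1068  0.087   0.1712]
```

arm_command([
  [[0,0,0,-0.107,0.087,0.017,0.8],[0,0,0,-0.107,0.087,0.017,0.8],[0,0,0,-0.107,0.087,0.017,0.8],[0,0,0,-0.107,0.087,0.017,0.8],[0,0,0,-0.107,0.087,0.017,0.8],[0,0,0,-0.107,0.087,0.017,0.8]],
])

```text
t: 1.6
tool_pos: [476.2, -19.8, 330.2]
orientation: [-0.0, 0.825, 0.565, -0.001]
wrist_force: [0.2, -0.1, 0.1]
gripper_width: 68.2
grip_force: 0.0
```

```bash
python3 - <<'E'
from workcell import arm
from h import *
d=arm.snapshot("wrist");cv2.imwrite("pics/w1.png",d["img"][...,::-1]);np.savez("w1.npz",**d)
E
python3 go.py 475.5 -21 330 -21 475.5 -21 176 -21
```

```text
t 1.65 pos [476.1 -18.3 330.2] yaw -21.0 j7 -0.3 F [-0.44  0.38  0.44] w 68.4
[-2.06901426e-04 -0.00000000e+00 -3.18309886e-05] [-0.0027  0.0004  0.0002]
[-2.06901426e-04 -0.00000000e+00 -3.18309886e-05] [-0.0027  0.0006  0.1542]
```

View pics/w1.png

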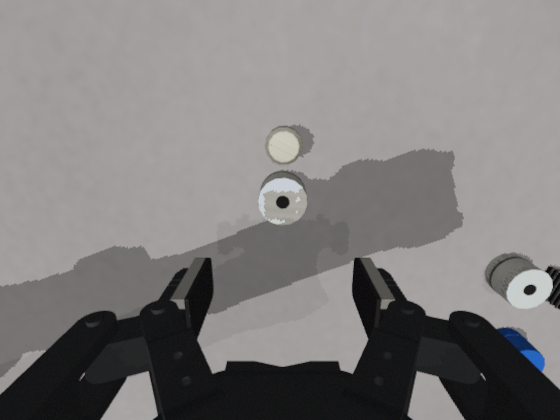

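The wrist view shows weight_a's dot at (283,202), centred between the fingers (column about 283). The eyepiece is at (283,145), directly to the side of the closing line.

```bash
python3 - <<'E'
from h import *
d=np.load("w1.npz");print(ray(d,283,202,36),ray(d,283,144,56))
E
```

```text
[476.07518881 -22.29623389] [494.99186484  26.68346384]
```

arm_command([
  [[0,0,0,-0.002,0,0.08,0.8],[0,0,0,-0.002,0,0.08,0.8],[0,0,0,-0.002,0,0.08,0.8],[0,0,0,-0.002,0,0.08,0.8]],
])

```text
t: 1.98
tool_pos: [474.0, -19.0, 248.8]
orientation: [-0.002, 0.823, 0.568, -0.003]
wrist_force: [-0.2, 0.2, 0.1]
gripper_width: 68.5
grip_force: 0.0
```

```bash
python3 go.py 475.5 -21 176 -21
```

```text
t 1.98 pos [474.  -19.  248.8] yaw -20.8 j7 -0.18 F [-0.23  0.19  0.14] w 68.5
[-0.00100268  0.00052521  0.00042972] [-0.0011  0.0025  0.0728]
```

arm_command([
  [[0,0,0,-0.001,0.002,0.03,0.8],[0,0,0,-0.001,0.002,0.055,0.8],[0,0,0,-0.001,0.002,0.072,0.8],[0,0,0,-0.001,0.002,0.072,0.8],[0,0,0,-0.001,0.002,0.072,0.4],[0,0,0,-0.001,0.002,0.072,0.2],[0,0,0,-0.001,0.002,0.072,0.2],[0,0,0,-0.001,0.002,0.072,0.2],[0,0,0,-0.001,0.002,0.072,0.2]],
], grip_force=30)

```text
t: 2.73
tool_pos: [477.8, -21.6, 181.0]
orientation: [-0.001, 0.824, 0.567, 0.001]
wrist_force: [-2.9, 1.5, 6.4]
gripper_width: 43.4
grip_force: 29.8
```

arm_command([
  [[0,0,0,0,0,-0.01,0.2],[0,0,0,0,0,-0.025,0.2],[0,0,0,0,0,-0.04,0.2],[0,0,0,0,0,-0.04,0.2],[0,0,0,0,0,-0.04,0.2],[0,0,0,0,0,-0.04,0.2]],
])

```text
t: 3.23
tool_pos: [477.0, -22.3, 218.8]
orientation: [-0.0, 0.824, 0.566, 0.0]
wrist_force: [0.1, -0.1, -4.7]
gripper_width: 43.5
grip_force: 32.3
```

arm_command([
  [[0,0,0,0,0,0,0.2],[0,0,0,0,0,0,0.2]],
])

```text
t: 3.4
tool_pos: [476.6, -22.4, 217.8]
orientation: [-0.0, 0.824, 0.566, -0.001]
wrist_force: [-0.0, -0.3, -4.5]
gripper_width: 43.8
grip_force: 32.3
```

```bash
python3 go.py 475.5 -21 176 -21
```

```text
t 3.4 pos [476.6 -22.4 217.8] yaw -21.0 j7 -0.13 F [-0.04 -0.32 -4.52] w 43.8
[-2.54647909e-04  1.43239449e-04 -4.77464829e-05] [ 0.001  -0.0015  0.0418]
```

Lifting weight_a reads −4.5 N (about 0.46 kg), so it is the heavy one. A light one would read about 1.6 N. Next I lift it higher and measure the case.

arm_command([
  [[0,0,0,0,0,-0.035,0.2],[0,0,0,0,0,-0.07,0.2],[0,0,0,0,0,-0.1,0.2],[0,0,0,0,0,-0.1,0.2],[0,0,0,0,0,-0.1,0.2]],
])

```text
t: 3.82
tool_pos: [478.0, -22.5, 319.7]
orientation: [0.001, 0.824, 0.566, 0.002]
wrist_force: [-0.5, 0.3, -4.5]
gripper_width: 43.2
grip_force: 34.7
```

```bash
python3 - <<'E'
from h import *
for n in("top0","side0"):
    d=np.load(n+".npz");K=d["camera_matrix"];E=d["extrinsics"];z=d["depth"]
    v,u=np.mgrid[:420,:560];c=np.stack([(u-K[0,2])/K[0,0]*z,-(v-K[1,2])/K[1,1]*z,-z],-1);P=c@E[:3,:3].T+E[:3,3]
    P=P[(z>0)&(P[...,0]>430)&(P[...,0]<740)&(P[...,1]>130)&(P[...,1]<400)]
    r=P[(P[:,2]>50)&(P[:,2]<60)&(P[:,0]<625)]
    if n=="top0":
        for lo,hi in((450,480),(490,520),(530,560),(570,590),(590,615)):
            b=r[(r[:,0]>lo)&(r[:,0]<hi)];print(lo,len(b),"y pctl",np.percentile(b[:,1],[1,10,50,90,99]).round(1),"x",np.percentile(b[:,0],[2,98]).round(1))
        for lo,hi in((180,250),(280,350)):
            b=r[(r[:,1]>lo)&(r[:,1]<hi)];h=np.histogram(b[:,0],np.arange(450,625,5));print(list(zip(h[1].astype(int),h[0])))
        b=r[(r[:,0]>500)&(r[:,0]<580)];h=np.histogram(b[:,1],np.arange(150,385,4));print([(int(a),int(c)) for a,c in zip(h[1],h[0]) if c])
    l=P[(P[:,2]>90)];
    print(n,"lid",len(l));
    for z0 in(90,110,130,150,170,190):
        b=l[(l[:,2]>z0)&(l[:,2]<z0+10)]
        if len(b):print(z0,np.percentile(b[:,0],[5,50,95]).round(1),np.percentile(b[:,1],[1,99]).round(1))
    k=P[P[:,0]>665];k=k[k[:,2]>60];print("knob",len(k),k.mean(0) if len(k) else 0)
E
python3 go.py 533 221 320 0
```

```text
450 255 y pctl [173.3 186.7 272.9 357.  370. ] x [465.  477.6]
490 79 y pctl [172.4 173.7 273.1 370.5 371.9] x [491.2 519.5]
530 84 y pctl [172.1 173.4 270.5 369.4 371.1] x [532.  559.4]
570 56 y pctl [172.3 173.1 365.3 371.2 373.2] x [571.3 589.9]
590 285 y pctl [172.9 187.7 268.5 357.6 370.7] x [591.9 606.5]
[(np.int64(450), np.int64(0)), (np.int64(455), np.int64(0)), (np.int64(460), np.int64(0)), (np.int64(465), np.int64(55)), (np.int64(470), np.int64(27)), (np.int64(475), np.int64(0)), (np.int64(480), np.int64(0)), (np.int64(485), np.int64(0)), (np.int64(490), np.int64(0)), (np.int64(495), np.int64(0)), (np.int64(500), np.int64(0)), (np.int64(505), np.int64(0)), (np.int64(510), np.int64(0)), (np.int64(515), np.int64(0)), (np.int64(520), np.int64(0)), (np.int64(525), np.int64(0)), (np.int64(530), np.int64(0)), (np.int64(535), np.int64(0)), (np.int64(540), np.int64(1)), (np.int64(545), np.int64(0)), (np.int64(550), np.int64(0)), (np.int64(555), np.int64(0)), (np.int64(560), np.int64(0)), (np.int64(565), np.int64(0)), (np.int64(570), np.int64(0)), (np.int64(575), np.int64(0)), (np.i
[... 1351 characters left out ...]
370, 25)]
top0 lid 2260
90 [612.9 615.3 617. ] [173.7 370.3]
110 [618.8 621.  624.1] [172.9 370.5]
130 [624.1 626.4 628.3] [173.3 368.9]
150 [630.3 632.7 678.7] [173.9 369.5]
170 [635.8 637.6 639.6] [172.1 370.9]
190 [640.6 644.9 649.3] [173.3 372.9]
knob 108 [674.65473736 270.38236315 160.54840702]
side0 lid 2462
90 [610.4 613.2 616.9] [175.6 370. ]
110 [615.8 619.  622.4] [173.7 371.4]
130 [620.9 624.3 627.7] [174.7 372.1]
150 [626.8 629.9 633.6] [173.6 371.3]
170 [632.1 635.3 639. ] [173.1 370.2]
190 [635.7 639.5 641.5] [175.8 372.6]
knob 0 0
t 3.82 pos [478.  -22.5 319.7] yaw -21.0 j7 -0.27 F [-0.54  0.28 -4.48] w 43.2
[ 0.00054113 -0.00028648 -0.05837803] [ 2.47e-01 -3.60e-02  2.00e-04]
```

arm_command([
  [[0,0,-0.0583,0.25,-0.035,0,0.2],[0,0,-0.0583,0.25,-0.035,0,0.2],[0,0,-0.0583,0.25,-0.035,0,0.2],[0,0,-0.0583,0.25,-0.035,0,0.2],[0,0,-0.0583,0.25,-0.035,0,0.2],[0,0,-0.0583,0.25,-0.035,0,0.2],[0,0,-0.0583,0.25,-0.035,0,0.2],[0,0,-0.0583,0.25,-0.035,0,0.2],[0,0,-0.0583,0.25,-0.035,0,0.2],[0,0,-0.0583,0.25,-0.035,0,0.2]],
])

```text
t: 4.65
tool_pos: [533.4, 221.3, 316.2]
orientation: [-0.0, 0.708, 0.706, -0.003]
wrist_force: [0.3, -0.5, -4.9]
gripper_width: 43.5
grip_force: 33.7
```

```bash
python3 - <<'E'
from workcell import arm
from h import *
d=arm.snapshot("wrist");cv2.imwrite("pics/w2.png",d["img"][...,::-1]);np.savez("w2.npz",**d)
E
python3 go.py 535 223 250 0 535 223 194 0
```

```text
t 4.7 pos [533.7 220.9 316.7] yaw -0.2 j7 -0.3 F [ 0.35  0.37 -4.62] w 43.1
[-0.0005093   0.00044563 -0.00060479] [0.0023 0.0015 0.0667]
[-0.0005093   0.00044563 -0.00060479] [0.0024 0.0017 0.1227]
```

View pics/w2.png

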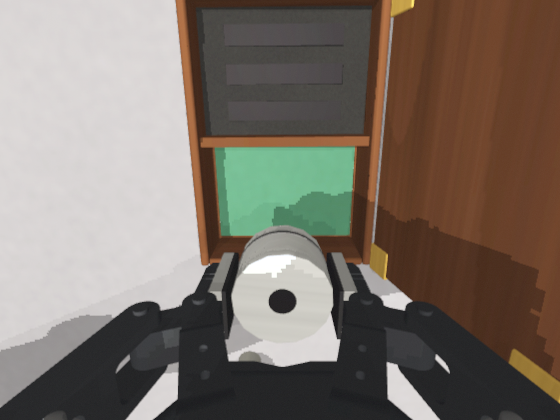

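The wrist view shows the held weight at (283,290) upright in the grip. The pad spans columns 216–356 and rows 147–237. I'll check the bay centre with rays.

```bash
python3 - <<'E'
from h import *
d=np.load("w2.npz")
for u,v,z in((217,147,11),(355,147,11),(219,237,11),(352,237,11),(202,142,55),(368,142,55),(205,263,55),(370,262,55)):print((u,v),ray(d,u,v,z).round(1))
E
```

```text
(217, 147) [475.7 264.7]
(355, 147) [595.7 264.4]
(219, 237) [472.  179.9]
(352, 237) [598.6 179.7]
(202, 142) [474.3 273.5]
(368, 142) [594.9 273.2]
(205, 263) [468.8 175.6]
(370, 262) [604.3 176.3]
```

arm_command([
  [[0,0,0,0.002,0.001,0.03,0.2],[0,0,0,0.002,0.001,0.05,0.2],[0,0,0,0.002,0.001,0.06,0.2],[0,0,0,0.002,0.001,0.06,0.2],[0,0,0,0.002,0.001,0.06,0.2],[0,0,0,0.002,0.001,0.06,0.2]],
])

```text
t: 5.2
tool_pos: [536.1, 225.0, 259.8]
orientation: [0.0, 0.708, 0.706, 0.001]
wrist_force: [0.1, -0.0, -3.7]
gripper_width: 43.3
grip_force: 34.6
```

```bash
python3 go.py 535 223 194 0
```

```text
t 5.2 pos [536.1 225.  259.8] yaw -0.1 j7 -0.27 F [ 0.06 -0.03 -3.72] w 43.3
[ 0.00035014 -0.00014324 -0.00028648] [-0.002  -0.0012  0.0658]
```

arm_command([
  [[0,0,0,-0.001,-0.002,0.02,0.2],[0,0,0,-0.001,-0.002,0.04,0.2],[0,0,0,-0.001,-0.002,0.052,0.2],[0,0,0,-0.001,-0.002,0.058,0.2],[0,0,0,-0.001,-0.002,0.058,0.2],[0,0,0,-0.001,-0.002,0.058,0.2]],
])

```text
t: 5.7
tool_pos: [533.8, 224.6, 201.2]
orientation: [0.0, 0.707, 0.707, 0.001]
wrist_force: [0.2, -0.1, -4.2]
gripper_width: 43.2
grip_force: 34.6
```

arm_command([
  [[0,0,0,0,0,0.001,0.2],[0,0,0,0,0,0.002,0.2],[0,0,0,0,0,0.003,0.2],[0,0,0,0,0,0.004,0.2],[0,0,0,0,0,0.005,0.2],[0,0,0,0,0,0.006,0.2],[0,0,0,0,0,0.006,0.2]],
])

```text
t: 6.28
tool_pos: [533.1, 224.4, 194.3]
orientation: [-0.0, 0.707, 0.707, -0.0]
wrist_force: [-0.1, 0.0, -4.9]
gripper_width: 43.0
grip_force: 34.6
```

Still fully loaded, so I lower in 1 mm steps until the load drops.

arm_command([
  [[0,0,0,0,0,0.001,0.2],[0,0,0,0,0,0.002,0.2],[0,0,0,0,0,0.002,0.2],[0,0,0,0,0,0.002,0.2]],
])

```text
t: 6.62
tool_pos: [533.2, 224.5, 192.5]
orientation: [-0.0, 0.707, 0.707, -0.0]
wrist_force: [0.2, 0.3, -4.7]
gripper_width: 43.3
grip_force: 34.6
```

arm_command([
  [[0,0,0,0,0,0.0005,0.2],[0,0,0,0,0,0.001,0.2],[0,0,0,0,0,0.0015,0.2],[0,0,0,0,0,0.0015,0.2]],
])

```text
t: 6.95
tool_pos: [533.4, 224.2, 192.2]
orientation: [-0.0, 0.707, 0.707, -0.0]
wrist_force: [-3.1, -1.5, 5.4]
gripper_width: 42.9
grip_force: 35.4
```

arm_command([
  [[0,0,0,0,0,-0.0005,0.2],[0,0,0,0,0,-0.0005,0.5],[0,0,0,0,0,-0.0005,0.55],[0,0,0,0,0,-0.0005,0.6],[0,0,0,0,0,-0.0005,0.7],[0,0,0,0,0,-0.0005,0.7],[0,0,0,0,0,-0.0005,0.7]],
])

```text
t: 7.53
tool_pos: [533.5, 224.6, 191.6]
orientation: [0.0, 0.707, 0.707, 0.0]
wrist_force: [0.4, -0.3, 0.1]
gripper_width: 59.6
grip_force: 0.0
```

arm_command([
  [[0,0,0,0,0,-0.01,0.7],[0,0,0,0,0,-0.03,0.7],[0,0,0,0,0,-0.06,0.7],[0,0,0,0,0,-0.1,0.7],[0,0,0,0,0,-0.14,0.7],[0,0,0,0,0,-0.18,0.5],[0,0,0,0,0,-0.22,0.3],[0,0,0,0,0,-0.25,0],[0,0,0,0,0,-0.25,0]],
])

```text
t: 8.28
tool_pos: [535.7, 224.4, 450.9]
orientation: [0.002, 0.708, 0.707, 0.008]
wrist_force: [2.0, 0.4, 0.1]
gripper_width: 11.3
grip_force: 0.0
```

```bash
python3 - <<'E'
from workcell import arm
from h import *
ims=[]
for n in("top","side"):
    d=arm.snapshot(n);np.savez(n+"1.npz",**d);ims.append(d["img"])
c=np.hstack([cv2.resize(ims[0][120:300,90:270],(400,400)),cv2.resize(ims[1][60:260,110:310],(400,400))])
cv2.imwrite("pics/c3.png",c[...,::-1])
E
python3 go.py 720 320 440 0 720 320 353 0
```

```text
t 8.38 pos [533.7 224.2 444.2] yaw -0.1 j7 -0.37 F [ 0.68  0.17 -0.28] w 0.4
[ 0.0006207  -0.00047746 -0.00014324] [0.0959 0.1862 0.0052]
[ 0.0006207  -0.00047746 -0.00014324] [0.0957 0.1859 0.0922]
```

View pics/c3.png

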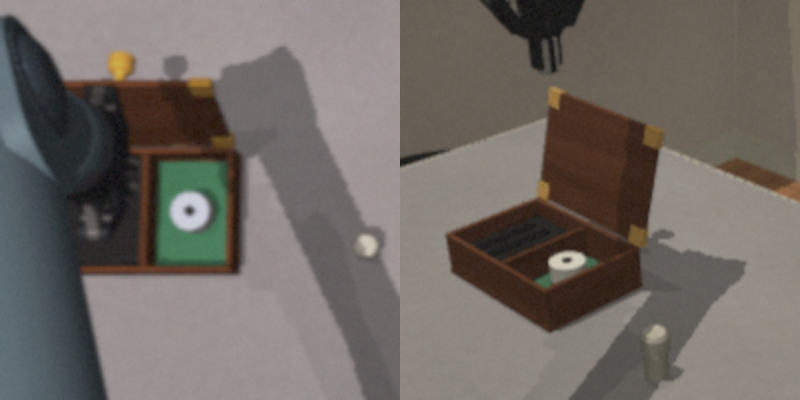

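The top and side crops show the weight standing upright on the green pad, at (190,211) and (567,265). Next I move behind the lid, clear of the knob, with the fingers shut.

arm_command([
  [[0,0,0,0.096,0.178,0,0],[0,0,0,0.096,0.178,0,0],[0,0,0,0.096,0.178,0,0],[0,0,0,0.096,0.178,0,0],[0,0,0,0.096,0.178,0,0],[0,0,0,0.096,0.178,0,0],[0,0,0,0.096,0.178,0,0],[0,0,0,0.096,0.178,0,0]],
])

```text
t: 9.05
tool_pos: [710.9, 319.8, 438.7]
orientation: [-0.001, 0.708, 0.707, -0.003]
wrist_force: [-0.1, -0.7, 0.1]
gripper_width: -0.1
grip_force: 0.0
```

```bash
python3 go.py 712 320 343 0
```

```text
t 9.05 pos [710.9 319.8 438.7] yaw -0.1 j7 -0.31 F [-0.08 -0.69  0.11] w -0.1
[-0.00068437  0.00046155 -0.0002069 ] [0.0005 0.0015 0.0957]
```

arm_command([
  [[0,0,0,0,0,0.04,0],[0,0,0,0,0,0.075,0],[0,0,0,0,0,0.092,0],[0,0,0,0,0,0.092,0],[0,0,0,0,-0.02,0.092,0],[0,0,0,0,-0.035,0.092,0],[0,0,0,0,-0.04,0.092,0],[0,0,0,0,-0.045,0.092,0],[0,0,0,0,-0.05,0.092,0],[0,0,0,0,-0.055,0.092,0],[0,0,0,0,-0.06,0.092,0],[0,0,0,0,-0.06,0.092,0]],
])

```text
t: 10.05
tool_pos: [653.0, 319.9, 353.5]
orientation: [0.002, 0.708, 0.707, 0.004]
wrist_force: [2.5, 0.8, 4.8]
gripper_width: -0.3
grip_force: 2.2
```

```bash
python3 go.py 628 320 353 0 595 320 351 0 564 320 340 0 537 320 322 0
```

```text
t 10.05 pos [653.  319.9 353.5] yaw -0.1 j7 -0.32 F [2.47 0.82 4.75] w -0.3
[ 0.00128916 -0.00038197 -0.0002069 ] [ 0.     -0.025   0.0003]
[ 0.00128916 -0.00038197 -0.0002069 ] [-0.    -0.058  0.002]
[ 0.00128916 -0.00038197 -0.0002069 ] [-0.0001 -0.0891  0.0127]
[ 0.00128916 -0.00038197 -0.0002069 ] [-1.000e-04 -1.162e-01  3.050e-02]
```

arm_command([
  [[0,0,0,0,-0.008,0.001,0],[0,0,0,0,-0.016,0.001,0],[0,0,0,0,-0.025,0.001,0],[0,0,0,0,-0.034,0.001,0],[0,0,0,0,-0.042,0.001,0],[0,0,0,0,-0.05,0.002,0],[0,0,0,0,-0.058,0.003,0],[0,0,0,0,-0.066,0.005,0],[0,0,0,0,-0.074,0.007,0],[0,0,0,0,-0.082,0.01,0],[0,0,0,0,-0.09,0.013,0],[0,0,0,0,-0.09,0.013,0]],
])

```text
t: 11.05
tool_pos: [558.9, 321.0, 335.2]
orientation: [-0.001, 0.707, 0.707, -0.002]
wrist_force: [-0.1, 0.2, 0.3]
gripper_width: 0.4
grip_force: 0.0
```

```bash
python3 - <<'E'
from workcell import arm
from h import *
d=arm.snapshot("side");cv2.imwrite("pics/s4.png",cv2.resize(d["img"][20:280,60:360],(600,520))[...,::-1])
E
python3 go.py 564 320 340 0 537 320 322 0 516 320 297 0
```

```text
t 11.1 pos [559.6 321.1 335.7] yaw 0.0 j7 -0.4 F [-0.18  0.56 -0.87] w 0.0
[-5.25211312e-04  1.59154943e-05  1.27323954e-04] [-0.0011  0.0044 -0.0044]
[-5.25211312e-04  1.59154943e-05  1.27323954e-04] [-0.0011 -0.0225  0.0137]
[-5.25211312e-04  1.59154943e-05  1.27323954e-04] [-0.0011 -0.0434  0.0388]
```

View pics/s4.png

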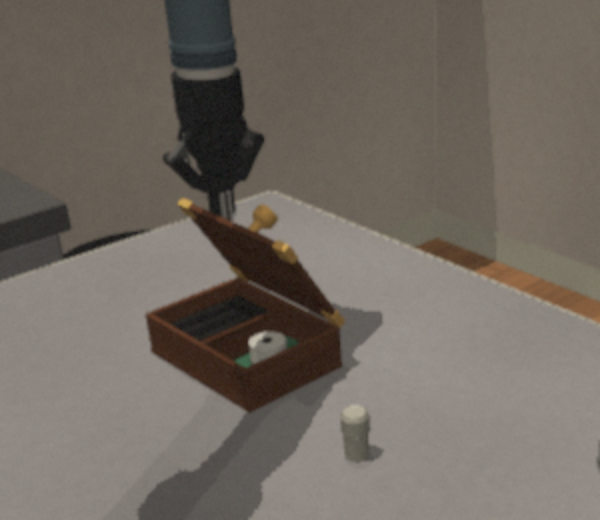

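The side view shows the lid turned to about 60°, with the finger behind it at (220,200) and clear of the knob at (263,218). I continue along the arc, slowing down.

arm_command([
  [[0,0,0,0,-0.006,0.003,0],[0,0,0,0,-0.012,0.007,0],[0,0,0,0,-0.018,0.011,0],[0,0,0,0,-0.023,0.015,0],[0,0,0,0,-0.028,0.02,0],[0,0,0,0,-0.033,0.025,0],[0,0,0,0,-0.037,0.03,0],[0,0,0,0,-0.041,0.035,0],[0,0,0,0,-0.044,0.04,0],[0,0,0,0,-0.044,0.04,0]],
])

```text
t: 11.93
tool_pos: [515.9, 320.4, 294.8]
orientation: [-0.0, 0.707, 0.707, -0.002]
wrist_force: [0.1, 0.3, -0.2]
gripper_width: 0.3
grip_force: 0.0
```

```bash
python3 go.py 516 320 297 0 502 320 268 0 496 320 236 0
```

```text
t 11.93 pos [515.9 320.4 294.8] yaw 0.0 j7 -0.43 F [ 0.09  0.3  -0.21] w 0.3
[-4.61549335e-04  2.70563403e-04  3.18309886e-05] [-0.0004  0.0001 -0.0022]
[-4.61549335e-04  2.70563403e-04  3.18309886e-05] [-0.0003 -0.0138  0.0268]
[-4.61549335e-04  2.70563403e-04  3.18309886e-05] [-0.0003 -0.0198  0.0589]
```

arm_command([
  [[0,0,0,0,-0.002,0.003,0],[0,0,0,0,-0.004,0.006,0],[0,0,0,0,-0.006,0.009,0],[0,0,0,0,-0.008,0.012,0],[0,0,0,0,-0.01,0.015,0],[0,0,0,0,-0.011,0.018,0],[0,0,0,0,-0.012,0.021,0],[0,0,0,0,-0.013,0.024,0],[0,0,0,0,-0.014,0.027,0],[0,0,0,0,-0.015,0.03,0],[0,0,0,0,-0.016,0.033,0],[0,0,0,0,-0.017,0.036,0]],
])

```text
t: 12.93
tool_pos: [500.1, 320.6, 260.3]
orientation: [-0.0, 0.707, 0.707, -0.0]
wrist_force: [0.4, -0.1, 0.9]
gripper_width: -0.0
grip_force: 0.4
```

arm_command([
  [[0,0,0,0,-0.001,0.0015,0],[0,0,0,0,-0.001,0.003,0],[0,0,0,0,-0.002,0.0045,0],[0,0,0,0,-0.002,0.006,0],[0,0,0,0,-0.002,0.0075,0],[0,0,0,0,-0.003,0.009,0],[0,0,0,0,-0.003,0.0105,0],[0,0,0,0,-0.003,0.012,0],[0,0,0,0,-0.003,0.0135,0],[0,0,0,0,-0.003,0.015,0],[0,0,0,0,-0.003,0.0165,0],[0,0,0,0,-0.003,0.0165,0]],
])

```text
t: 13.93
tool_pos: [497.2, 320.5, 243.7]
orientation: [0.0, 0.707, 0.707, -0.0]
wrist_force: [0.3, 0.2, -0.0]
gripper_width: -0.2
grip_force: 0.0
```

arm_command([
  [[0,0,0,0,0,0.001,0],[0,0,0,0,0,0.002,0],[0,0,0,0,0,0.003,0],[0,0,0,0,0,0.004,0],[0,0,0,0,0,0.005,0],[0,0,0,0,0,0.006,0],[0,0,0,0,0,0.007,0],[0,0,0,0,0,0.007,0]],
])

```text
t: 14.6
tool_pos: [497.4, 320.5, 237.1]
orientation: [0.0, 0.707, 0.707, 0.0]
wrist_force: [-0.3, 0.3, 1.7]
gripper_width: -0.1
grip_force: 0.5
```

arm_command([
  [[0,0,0,0,0,0.001,0],[0,0,0,0,0,0.002,0],[0,0,0,0,0,0.003,0],[0,0,0,0,0,0.003,0]],
])

```text
t: 14.93
tool_pos: [497.8, 320.4, 236.9]
orientation: [-0.001, 0.707, 0.707, -0.0]
wrist_force: [-4.3, -3.2, 16.5]
gripper_width: 0.3
grip_force: 8.3
```

Solid contact at z = 237 with 16 N, as expected for a shut lid. I retract and look.

arm_command([
  [[0,0,0,0,0,-0.003,0],[0,0,0,0,0,-0.01,0],[0,0,0,0,0,-0.04,0],[0,0,0,0,0,-0.08,0],[0,0,0,0,0,-0.12,0],[0,0,0,0,0,-0.16,0],[0,0,0,0,0,-0.2,0],[0,0,0,0,0,-0.2,0]],
])

```text
t: 15.6
tool_pos: [500.3, 321.1, 444.2]
orientation: [0.001, 0.708, 0.707, 0.009]
wrist_force: [1.4, 0.2, 1.6]
gripper_width: -0.1
grip_force: 0.0
```

```bash
python3 - <<'E'
from workcell import arm
from h import *
d=arm.snapshot("side");cv2.imwrite("pics/s5.png",d["img"][...,::-1])
K=d["camera_matrix"];E=d["extrinsics"];z=d["depth"]
v,u=np.mgrid[:420,:560];P=np.stack([(u-K[0,2])/K[0,0]*z,-(v-K[1,2])/K[1,1]*z,-z],-1)@E[:3,:3].T+E[:3,3]
m=(z>0)&(P[...,0]>475)&(P[...,0]<595)&(P[...,1]>180)&(P[...,1]<245)&(P[...,2]>30)&(P[...,2]<130)
p=P[m];A=np.c_[p[:,:2]-[535,225],np.ones(len(p))];c=np.linalg.lstsq(A,p[:,2],rcond=None)[0];print(len(p),c)
# neighbours vs start
s=np.load("side0.npz")["img"].astype(int);D=np.abs(d["img"].astype(int)-s).max(2)
for n,(x0,y0,x1,y1) in dict(eye=(228,220,236,232),eye2=(230,222,246,242),heatB=(355,228,412,260),rackC=(345,312,410,368)).items():print(n,D[y0:y1,x0:x1].mean().round(1),D[y0:y1,x0:x1].max())
E
```

```text
687 [ 1.07405677e-03 -1.73880937e-03  6.24545930e+01]
eye 4.7 10
eye2 6.1 123
heatB 4.5 17
rackC 4.3 13
```

View pics/s5.png

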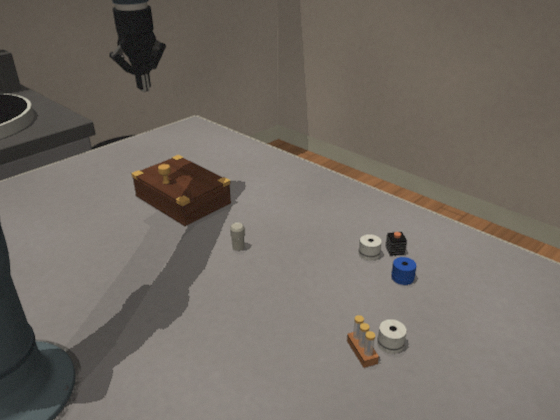

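The side view shows the lid level and shut (top face at 62.5 mm, slope about 0.001). The eyepiece at (238,236), the heater, the rack and both light weights are unchanged, and the arm is clear of everything.

```bash
python3 -c "
from workcell import arm
print(arm.finish_job())"
```

```text
the job is handed in; nothing more can be done
None
```

The heavy counterweight is weight_a (about 0.46 kg by the wrist force): it stands on the green pad with the lid gently and fully shut, the other two weights and their neighbours were never touched, the eyepiece looks unmoved, and the job was handed in at about 16 s.

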